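# Put the block plane away in the propped toolbox

### The arm

A 7-joint arm with a two-finger parallel gripper is mounted at the origin on a cart in front of the work surface, level with it; the furniture and walls round the work are solid. World frame = base frame: x ahead of the robot, y to its left, z up, the work surface at z = 0. Lengths are in mm, angles in rad, forces in N, time in s.
With the tool pointing down it reaches from about 350 to 900 mm from the base axis. Payload 7.2 kg.
Tool frame: the origin (TCP) lies on the centre line of the jaws, within the pads' length; the fingertips stand 22 mm ahead of it and the grasp point (between the pads) lies 3 mm ahead of it; z points along the fingers, y is the line along which they close (so a half turn about z gives the same grasp; the last joint's range is limited). The gripper opens to 85 mm and grips with 20 to 120 N. Pads are 22 mm wide; open, the fingers measure 114 mm over their backs; the gripper's body (76 mm by 85 mm) begins 54 mm behind the grasp point. The pads swing forward as they close: fully open they stand 13 mm farther back than shut.
Start: joints at [1.213, 0.411, -0.013, 1.596, 0.006, 1.134, -0.082], TCP at [178.588, -598.944, 253.297] pointing down, gripper open.
Joint ranges: [-2.95, 2.95], [-0.29, 1.99], [-1.47, 1.44], [0.14, 2.54], [-1.03, 4.17], [0.13, 1.85], [-2.86, 2.86]. Speed limits (rad/s): [2.39, 2.39, 3.01, 3.01, 3.14, 3.14, 3.14].

### API

Orientations are given as [roll, pitch, yaw] about the fixed x, y, z axes, in that order (R = Rz(yaw) Ry(pitch) Rx(roll)).
In Python, from cell import arm, vision, workorder gives the robot as it stands. The module is installed in compiled form; this text tells all that it offers.
- The arm moves only by the tool servo_tool, never from a script. Its argument "plan" is a list of rows, each an object with "slide": the shift along the tool's x, y, z in mm, a list of three; "twist": the turn, a rotation vector about the tool's x, y, z in degrees, a list of three; "claw": the finger opening in mm, from 0 to 85.4. In form: [{"slide": [dx, dy, dz], "twist": [rx, ry, rz], "claw": claw}, ...]. A call has 1 to 20 rows; each row is the pose to reach, as a shift and turn from the pose commanded when the call began, along the tool's axes at that moment; what a row does not reach only later rows make up. A row lasts 1/10 s, in which the tool goes at most 50 mm and 8.59 degrees, less where a joint would pass 70% of its speed; a pose out of reach is approached as far as the arm can. A call with a gripper value outside its range is refused whole. The fingers move at their own pace and stop on an object; "grip_force" is the grip in N (left out, the last holds). Time passes only in rows, so rows that repeat a pose let the fingers close. It gives the time, the measured TCP pose, the force, the opening and the grip force at its end, in the units of the state.
- arm.get_obs(): the state, without advancing time (a new reading comes with each control period).
- vision.snapshot(name): name is "scene" or "top" or "wrist"; returns (picture, depth): 384x512x3 uint8, red, green, blue; 384x512 float32, mm along the optical axis (not along the pixel's ray), 0 where there is no reading.
- vision.camera_params(name): a dict with "mtx" (3x3 intrinsics, pixels), "origin" and "orientation" of the camera in the world. Camera axes: x right, y up, looking along -z (the intrinsics and any distortion apply to the point x, -y, -z); pixel columns grow to the right and rows downward; lengths in mm; the calibration is good to about 2 mm. A picture is of the moment at which its call begins: read the wrist's pose just before it. camera_params takes no time and is no camera call; for the wrist camera it gives the pose at the moment of the call.
- workorder.job_done(): hands the job in; it is judged then, once.
The state is a dict: "time": time; "q": joint angles; "qd": joint speeds; "effort": joint torques, N m; "tool_pos": TCP position; "tcp_rot": TCP orientation; "wrist_force": force on the tool from outside, world axes, zero at the start; "wrist_torque": the same for the moment, N m; "opening": finger opening in mm; "gripper_force": force on a finger pad.
Only numpy, scipy, OpenCV 4.12 (cv2) and the standard library are available. Lean on these libraries where they do the work, as an engineer would, in place of code of your own. Each camera call takes 0.05 s, during which the arm holds its last target. There are 200 camera calls.

### The job

Put the small iron block plane away in the green toolbox: raise the lid, swing the prop's arm fully in under it so that it holds the lid up, and set the plane gently down, sole flat on the floor of the empty front compartment. Then swing the prop fully back out to its parking position beside the box and lower the lid gently until it is shut. Leave the tape measure where it lies.

Things in the scene. Friction and masses are not known exactly. Their poses are not given: they have to be found in the camera images.
- toolbox: Green fixed toolbox, 220 mm deep (its x) x 240 wide (y), rim 68 high, walls 8; floor 8 mm above the origin (centre of its underside, on the table). -x: front with the lid handle, toward the robot; +x: hinge side; -y: side with the prop. A divider, top 36 mm above the table, at x = 32 to 38 mm: the empty front compartment is x = -102 to +32, y = -112 to +112 mm; the rear one holds wing dividers.
- lid (a joint): Lid angle, rad: 0 shut, growing as the front edge rises, stop at 1.42. The hinge is damped (6 N m s/rad; about 10 N at the handle for 0.3 rad/s) and does not hold: let go at the stop, the lid sinks slowly (about 9 s to 1.3), later at up to 0.1 rad/s. With the prop in it rests on it at about 1.3. The lid is a 12 mm board, 220 x 236 mm, 0.5 kg.
- hinge_axis (a point): Middle of the lid's hinge axis, at the top of the rear wall: (110, 0, 68) mm in the toolbox frame. The axis runs along the toolbox's y.
- lid_handle (a point): Middle of the lid's handle: a round steel bar 12 mm thick, 100 mm long along the toolbox's y, on a post at each end, 48 mm beyond the lid's front edge in the lid's plane (42 mm free between), so that a gripper can pinch it from above and turn about it. It lies 268 mm from the hinge axis and, when shut, 6 mm above it.
- prop (a joint): Angle of the prop, rad: 0 parked (arm toward the front, beside the box), growing clockwise seen from above to 1.57 (arm points inward over the box, under the raised lid). Friction (0.15 N m) keeps it where it is left. It can go in only while the lid stands above about 1.3; above 0.3 its arm is in the lid's way. Starts between 0 and 0.2.
- prop_knob (a point): Grip point of the prop's red upright knob (round, 18 mm thick, 50 high; point 20 mm below its top, 222 mm above the table). The prop is a bent steel rod turning about a vertical axis at (70, -140) mm in the toolbox frame; its arm, 55 mm long, 10 thick, is 192 mm above the table. The knob is 48 mm from the axis: at (104, -174) mm at prop = 0, at (36, -174) at 1.57.
- block_plane: Small grey iron block plane, 44 mm wide (its x), 155 mm long (its y), 55 mm high, about 0.6 kg, lying on its sole. Origin: centre of the sole. Its side walls, 44 mm apart outside, rise to 34 mm from y = -50 to +70 mm; it can be gripped across them near its middle. A small front knob stands at y = -56 mm.
- tape_measure: Yellow tape measure, 81 x 86 x 35 mm, lying flat; origin at the centre of its underside. To be left alone.

How it is judged:
By the outcome, as a careful person would: the job done as asked, in the order asked, and still so for the second after the job is handed in, with the robot touching nothing.
It also fails if it takes over 72 s, if anything falls off the work surface, if the arm or the gripper's body presses on something with over 40 N, if the wrist force passes 120 N, or if a joint passes its speed limit or range.

## Working session

There is one attempt and no reset: what is moved stays moved. The work goes in short steps, Python scripts to look and compute and a tool call to move; the robot and the scene stay as the last step left them, time stands still between calls to the robot, and variables do not carry over. Pictures are saved under pics/ and viewed, at most 10 in all, crops included, and the job is handed in when it is done.

Besides the shell and the picture viewer there is one more tool, called after "Emit:" by a JSON object that holds its "api" and its "payload", one argument or row to a line. servo_tool: Moves the arm, as the interface text tells. Its arguments: {"type":"object","properties":{"plan":{"type":"array","items":{"type":"object","properties":{"slide":{"type":"array","items":{"type":"number"}},"twist":{"type":"array","items":{"type":"number"}},"claw":{"type":"number"}}}},"grip_force":{"type":"number"}},"required":["plan"]}

```bash
mkdir -p pics
cat > h.py <<'E'
import numpy as np, cv2
from scipy.spatial.transform import Rotation as R
from cell import arm, vision, workorder
def snap(n,save=None):
    cp=vision.camera_params(n); p,d=vision.snapshot(n)
    if save: cv2.imwrite(f'pics/{save}.png',p[:,:,::-1])
    return p,d,cp
def rot(o):
    o=np.array(o,float); return o if o.shape==(3,3) else (R.from_euler('xyz',o).as_matrix() if o.size==3 else R.from_quat(o).as_matrix())
def rays(cp,uv):
    uv=np.atleast_2d(uv).astype(float); K=np.array(cp['mtx'])
    d=np.c_[(uv[:,0]-K[0,2])/K[0,0],-(uv[:,1]-K[1,2])/K[1,1],-np.ones(len(uv))]
    return np.array(cp['origin']),d@rot(cp['orientation']).T
def onz(cp,uv,z):
    o,d=rays(cp,uv); return o+d*((z-o[2])/d[:,2])[:,None]
def cloud(cp,dep):
    v,u=np.mgrid[:dep.shape[0],:dep.shape[1]]
    o,d=rays(cp,np.c_[u.ravel(),v.ravel()])
    return (o+d*dep.reshape(-1,1)).reshape(*dep.shape,3)
E
python3 - <<'E'
from h import *
print(arm.get_obs())
ims=[]
for n in ['scene','top']:
    p,d,cp=snap(n,n+'0'); print(n,cp); np.savez(n+'0.npz',p=p,d=d)
E
```

```text
{'time': 0.0, 'q': array([ 1.21278087,  0.41193596, -0.0127345 ,  1.59706335,  0.00562755,
        1.13425287, -0.08219119]), 'qd': array([-0.00159889,  0.00150793,  0.00151364, -0.00071796,  0.00134333,
       -0.00026313, -0.0002327 ]), 'effort': array([ 8.81431170e-04, -6.00622272e+01,  6.82645049e-01, -2.99408501e+01,
        1.39012624e-02,  1.06086448e-02, -5.22460539e-05]), 'tool_pos': array([ 178.44681101, -598.50785205,  252.42254047]), 'tcp_rot': array([-3.13997424e+00,  1.30653442e-04,  2.89881385e-01]), 'wrist_force': array([-0.49088939, -0.74999202, -0.46944513]), 'wrist_torque': array([ 0.03302584,  0.03114645, -0.03094968]), 'gripper_force': 0.0, 'opening': 85.4423092269115}
scene {'mtx': array([[386.74412036,   0.        , 254.77688941],
       [  0.        , 386.74412036, 192.64170252],
       [  0.        ,   0.        ,   1.        ]]), 'origin': array([-83.35911707, 572.51204322, 618.41965977]), 'orientation': array([ 0.96946679,  0.01900891, -2.11822013])}
top {'mtx': array([[442.36622203,   0.        , 252.33205023],
       [  0.        , 442.36622203, 185.08554722],
       [  0.        ,   0.        ,   1.        ]]), 'origin': array([ 389.96230448,  222.13673641, 1140.27153251]), 'orientation': array([ 0.12363158, -0.00185049, -1.56396139])}
```

View pics/scene0.png

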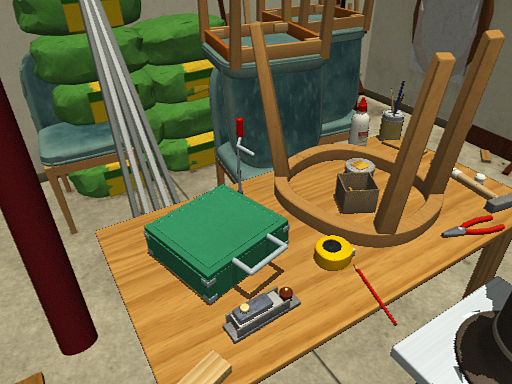

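View pics/top0.png

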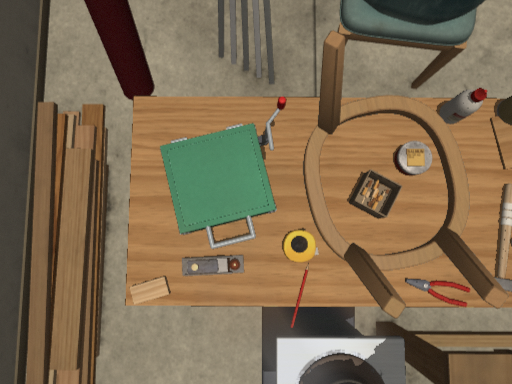

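The scene view shows the green box (218,238), red knob (240,128), plane (262,313) and tape (333,252), with an upturned stool to the right. In the top view the lid is at (218,178), the handle bar at (232,240), the knob at (282,102), the plane at (212,265) and the tape at (300,246).

Run:
```python
from h import *
D={}
for n in ['scene','top']:
    z=np.load(n+'0.npz'); cp=vision.camera_params(n); p=z['p'];D[n]=(p,z['d'],cp,cloud(cp,z['d']),cv2.cvtColor(p,cv2.COLOR_RGB2HSV))
def big(m):
    k,l,s,c=cv2.connectedComponentsWithStats(m.astype(np.uint8)); i=1+np.argmax(s[1:,4]); return l==i
for n,roi in [('scene',(100,200,220,260)),('top',(80,120,260,300))]:
    p,d,cp,C,h=D[n]
    red=((h[...,0]<8)|(h[...,0]>172))&(h[...,1]>170)&(h[...,2]>90)
    m=np.zeros_like(red); r=roi; m[r[0]:r[1],r[2]:r[3]]=red[r[0]:r[1],r[2]:r[3]]; m=big(m)
    v,u=np.nonzero(m); print(n,'knob px',u.min(),u.max(),v.min(),v.max(),u.mean(),v.mean(),'med',np.median(C[m],0),'max',np.percentile(C[m],98,0))
    g=big((h[...,0]>60)&(h[...,0]<90)&(h[...,1]>90)&(C[...,2]>60)&(C[...,2]<100)&(C[...,0]<800)&(C[...,0]>200))
    P=C[g]; print('lid z',np.percentile(P[:,2],[5,50,95]),'xy rect',cv2.minAreaRect(P[:,:2].astype(np.float32)))
    uv=np.argwhere(g)[:,::-1]; 
    if n=='top':
        Q=onz(cp,uv,80)[:,:2]; print('rect z80',cv2.minAreaRect(Q.astype(np.float32)),cv2.boxPoints(cv2.minAreaRect(Q.astype(np.float32))))
    # handle: grey, z 66..90, in front
    gr=(h[...,1]<60)&(C[...,2]>60)&(C[...,2]<95)&(C[...,0]>250)&(C[...,0]<520)&(C[...,1]>50)&(C[...,1]<600)
    if gr.sum(): gr=big(gr);print('handle',gr.sum(),cv2.minAreaRect(C[gr][:,:2].astype(np.float32)),np.median(C[gr],0))
    # plane
    pl=(C[...,2]>8)&(C[...,2]<62)&(C[...,0]>200)&(C[...,0]<480)&(C[...,1]>100)&(C[...,1]<420)
    pl&=~((h[...,0]>60)&(h[...,0]<90)&(h[...,1]>90))
    k,l,s,c=cv2.connectedComponentsWithStats(pl.astype(np.uint8))
    for i in range(1,k):
        if s[i,4]>120:
            P=C[l==i]; print('blob',s[i],cv2.minAreaRect(P[:,:2].astype(np.float32)),'z',np.percentile(P[:,2],[5,50,95]).round())
p,d,cp,C,h=D['top']
# height map, tall stuff
print('tall')
for x in range(150,900,50):
    print(x,[int(np.max(np.r_[0,C[(abs(C[...,0]-x)<25)&(abs(C[...,1]-y)<25)][:,2]])) for y in range(450,-700,-50)])
```

```text
scene knob px 236 242 117 136 239.4102564102564 126.62393162393163 med [675.97126333 162.41909751 221.72265048] max [683.02876378 168.16947698 242.16355416]
lid z [67.64396768 80.26500625 82.13069081] xy rect ((540.0565795898438, 306.84783935546875), (222.50942993164062, 238.8568115234375), 14.485050201416016)
handle 481 ((409.4874267578125, 266.6325378417969), (55.944766998291016, 123.2415542602539), 14.884964942932129) [391.62714559 274.55224534  77.63123779]
blob [314 237  32  32 676] ((376.0269775390625, 122.22134399414062), (79.54957580566406, 44.042903900146484), 0.6013666391372681) z [11. 32. 35.]
blob [ 223  286   78   55 1936] ((326.5884704589844, 319.56005859375), (45.466007232666016, 154.7871551513672), 2.751210927963257) z [ 9. 31. 46.]
top knob px 278 285 97 103 281.6938775510204 99.93877551020408 med [681.34670592 160.46420326 243.08855751] max [692.17934789 168.53225012 246.28733178]
lid z [79.63815302 83.01170366 86.34834783] xy rect ((539.8926391601562, 305.77191162109375), (219.4467010498047, 236.15602111816406), 14.435622215270996)
rect z80 ((539.6573486328125, 306
[... 1206 characters left out ...]
, 0, 0, 0]
500 [8, 90, 88, 90, 88, 88, 85, 49, 50, 7, 76, 74, 74, 7, 7, 51, 8, 24, 26, 0, 0, 0, 0]
550 [86, 88, 88, 88, 89, 88, 9, 50, 50, 7, 76, 77, 77, 47, 44, 51, 8, 10, 24, 0, 0, 0, 0]
600 [87, 89, 90, 89, 88, 202, 6, 50, 50, 9, 7, 8, 48, 48, 49, 51, 8, 15, 17, 0, 0, 0, 0]
650 [8, 86, 86, 87, 88, 202, 244, 48, 204, 110, 8, 7, 46, 48, 52, 50, 8, 15, 15, 0, 0, 0, 0]
700 [9, 7, 7, 7, 8, 61, 246, 446, 445, 173, 50, 50, 47, 50, 124, 185, 8, 70, 64, 0, 0, 0, 0]
750 [9, 8, 7, 7, 7, 7, 7, 445, 445, 49, 50, 51, 50, 49, 125, 186, 7, 73, 68, 0, 0, 0, 0]
800 [0, 0, 0, 0, 0, 0, 0, 0, 0, 0, 0, 0, 0, 0, 0, 0, 0, 0, 0, 0, 0, 0, 0]
850 [0, 0, 0, 0, 0, 0, 0, 0, 0, 0, 0, 0, 0, 0, 0, 0, 0, 0, 0, 0, 0, 0, 0]
```

Run:
```python
from h import *
cs={n:vision.camera_params(n) for n in ['scene','top']}
o1,d1=rays(cs['scene'],[239.4,119]); o2,d2=rays(cs['top'],[281.7,99.9])
A=np.c_[d1[0],-d2[0]]; t=np.linalg.lstsq(A,o2-o1,rcond=None)[0]
print('knob top tri',o1+d1[0]*t[0],o2+d2[0]*t[1])
c,s=np.cos(.253),np.sin(.253); Rm=np.array([[c,-s],[s,c]]); O=np.array([539.9,306.2])
k=(np.mean([o1+d1[0]*t[0],o2+d2[0]*t[1]],0)[:2]-O)@Rm; print('knob in box',k,'angle',-np.pi/4-np.arctan2(k[1]+140,k[0]-70),np.hypot(k[0]-70,k[1]+140))
z=np.load('top0.npz');C=cloud(cs['top'],z['d']);z2=np.load('scene0.npz');C2=cloud(cs['scene'],z2['d'])
for nm,x0,x1,y0,y1 in [('A',150,450,-130,100),('B',150,480,-330,-130),('C',550,800,-20,160)]:
  for lo in (240,300,360,420):
    out=[]
    for Cc in (C,C2):
      P=Cc[(Cc[...,2]>lo)&(Cc[...,2]<lo+60)&(Cc[...,0]>x0)&(Cc[...,0]<x1)&(Cc[...,1]>y0)&(Cc[...,1]<y1)]
      out.append((len(P),np.percentile(P,[2,98],0)[:,:2].round().tolist() if len(P)>5 else None))
    print(nm,lo,out)
# handle bar midline from both views: grey pixels at front
def tri():
  for n,zf in (('top',z),('scene',z2)):
    p=zf['p'];h=cv2.cvtColor(p,cv2.COLOR_RGB2HSV);Cc=cloud(cs[n],zf['d'])
    B=(Cc[...,:2]-O)@Rm
    m=(h[...,1]<60)&(Cc[...,2]>55)&(Cc[...,2]<100)&(B[...,0]<-145)&(B[...,0]>-180)&(abs(B[...,1])<40)
    v,u=np.nonzero(m); Q=(onz(cs[n],np.c_[u,v],76)[:,:2]-O)@Rm; print(n,'bar box-x mid',Q[:,0].min(),Q[:,0].max(),np.median(Q[:,0]),'z',np.median(Cc[m][:,2]))
tri()
print('targets handle',O+Rm@[-158,0],'up1.4',O+Rm@[110-268*np.cos(1.4),0],'place',O+Rm@[-45,0],'piv',O+Rm@[70,-140],'knob0',O+Rm@[104,-174],'knob1',O+Rm@[36,-174])
```

```text
knob top tri [681.55525381 158.11105995 238.2968628 ] [683.10193137 160.66439201 238.62563175]
knob in box [ 101.14598105 -177.78987122] angle 0.09608110769282951 48.970874021014886
A 240 [(214, [[314.0, -31.0], [346.0, 12.0]]), (675, [[295.0, -15.0], [340.0, 12.0]])]
A 300 [(249, [[304.0, -24.0], [334.0, 16.0]]), (752, [[287.0, -10.0], [329.0, 16.0]])]
A 360 [(294, [[294.0, -17.0], [323.0, 19.0]]), (844, [[278.0, -5.0], [318.0, 20.0]])]
A 420 [(508, [[276.0, -14.0], [311.0, 21.0]]), (575, [[274.0, -129.0], [308.0, 22.0]])]
B 240 [(249, [[342.0, -219.0], [377.0, -169.0]]), (547, [[323.0, -201.0], [371.0, -168.0]])]
B 300 [(290, [[328.0, -200.0], [362.0, -154.0]]), (618, [[311.0, -186.0], [356.0, -154.0]])]
B 360 [(343, [[315.0, -182.0], [347.0, -139.0]]), (701, [[299.0, -170.0], [341.0, -139.0]])]
B 420 [(618, [[294.0, -164.0], [332.0, -131.0]]), (597, [[291.0, -156.0], [328.0, -131.0]])]
C 240 [(302, [[680.0, 40.0], [706.0, 158.0]]), (349, [[681.0, 47.0], [705.0, 90.0]])]
C 300 [(323, [[688.0, 50.0], [711.0, 93.0]]), (361, [[689.0, 57.0], [710.0, 92.0]])]
C 360 [(368, [[696.0, 60.0], [718.0, 100.0]]), (369, [[695.0, 67.0], [716.0, 100.0]])]
C 420 [(393, [[702.0, 71.0], [735.0, 102.0]]), (150, [[702.0, 73.0], [729.0, 103.0]])]
top bar box-x mid -162.31919294883133 -151.9450911146113 -157.50375323408488 z 80.58747691353915
scene bar box-x mid -165.92661862170317 -152.2968837071799 -159.02878312754487 z 77.78658833377727
targets handle [386.92979557 266.65108654] up1.4 [602.29713281 322.33215341] place [496.33253671 294.93606895] piv [642.7149506 188.1784514] knob0 [684.14311521 163.77133815] knob1 [618.30783735 146.75028679]
```

Emit:
{"api": "servo_tool", "payload": {
  "plan": [
    {"slide": [0,0,-50],"twist": [0,0,0],"claw": 85},
    {"slide": [0,0,-100],"twist": [0,0,0],"claw": 85},
    {"slide": [0,0,-150],"twist": [0,0,0],"claw": 85},
    {"slide": [0,0,-200],"twist": [0,0,0],"claw": 85},
    {"slide": [0,0,-250],"twist": [0,0,0],"claw": 85},
    {"slide": [0,0,-300],"twist": [0,0,0],"claw": 85},
    {"slide": [0,0,-320],"twist": [0,0,0],"claw": 85},
    {"slide": [0,0,-320],"twist": [0,0,0],"claw": 85}
  ]
}}

```text
time: 0.9
tool_pos: [178.6, -599.2, 576.7]
tcp_rot: [3.136, -0.0, 0.29]
wrist_force: [-0.3, -0.1, -0.7]
opening: 85.0
gripper_force: 0.0
```

Emit:
{"api": "servo_tool", "payload": {
  "plan": [
    {"slide": [40,-20,0],"twist": [0,0,-4],"claw": 42},
    {"slide": [80,-39,0],"twist": [0,0,-8],"claw": 42},
    {"slide": [120,-58,0],"twist": [0,0,-13],"claw": 42},
    {"slide": [160,-78,0],"twist": [0,0,-18],"claw": 42},
    {"slide": [200,-97,0],"twist": [0,0,-22],"claw": 42},
    {"slide": [240,-116,0],"twist": [0,0,-27],"claw": 42},
    {"slide": [280,-135,0],"twist": [0,0,-31],"claw": 42},
    {"slide": [320,-155,0],"twist": [0,0,-36],"claw": 42},
    {"slide": [360,-174,0],"twist": [0,0,-40],"claw": 42},
    {"slide": [400,-194,0],"twist": [0,0,-45],"claw": 42},
    {"slide": [435,-210,0],"twist": [0,0,-49],"claw": 42},
    {"slide": [465,-235,0],"twist": [0,0,-53],"claw": 42},
    {"slide": [485,-270,0],"twist": [0,0,-58],"claw": 42},
    {"slide": [500,-310,0],"twist": [0,0,-62],"claw": 42},
    {"slide": [515,-350,0],"twist": [0,0,-67],"claw": 42},
    {"slide": [530,-390,0],"twist": [0,0,-71],"claw": 42},
    {"slide": [545,-430,0],"twist": [0,0,-76],"claw": 42},
    {"slide": [560,-470,0],"twist": [0,0,-80],"claw": 42},
    {"slide": [570,-507,0],"twist": [0,0,-88],"claw": 42},
    {"slide": [570,-507,0],"twist": [0,0,-88],"claw": 42}
  ]
}}

```text
time: 2.9
tool_pos: [578.8, 56.3, 571.8]
tcp_rot: [-3.14, -0.003, 1.84]
wrist_force: [-0.3, -0.2, 0.5]
opening: 41.9
gripper_force: 0.0
```

Emit:
{"api": "servo_tool", "payload": {
  "plan": [
    {"slide": [40,-20,0],"twist": [0,0,0],"claw": 42},
    {"slide": [80,-41,0],"twist": [0,0,0],"claw": 42},
    {"slide": [120,-62,0],"twist": [0,0,0],"claw": 42},
    {"slide": [160,-82,0],"twist": [0,0,0],"claw": 42},
    {"slide": [200,-103,0],"twist": [0,0,0],"claw": 42},
    {"slide": [230,-118,30],"twist": [0,0,0],"claw": 42},
    {"slide": [258,-132,65],"twist": [0,0,0],"claw": 42},
    {"slide": [258,-132,110],"twist": [0,0,0],"claw": 42},
    {"slide": [258,-132,155],"twist": [0,0,0],"claw": 42},
    {"slide": [258,-132,200],"twist": [0,0,0],"claw": 42},
    {"slide": [258,-132,245],"twist": [0,0,0],"claw": 42},
    {"slide": [258,-132,290],"twist": [0,0,0],"claw": 42},
    {"slide": [258,-132,335],"twist": [0,0,0],"claw": 42},
    {"slide": [258,-132,380],"twist": [0,0,0],"claw": 42},
    {"slide": [258,-132,400],"twist": [0,0,0],"claw": 42},
    {"slide": [258,-132,400],"twist": [0,0,0],"claw": 42},
    {"slide": [258,-132,400],"twist": [0,0,0],"claw": 42}
  ]
}}

```text
time: 4.6
tool_pos: [387.0, 265.9, 173.3]
tcp_rot: [-3.14, 0.0, 1.825]
wrist_force: [-0.1, -0.2, 0.8]
opening: 41.8
gripper_force: 0.0
```

Run:
```python
from h import *
o=arm.get_obs();print(o['q'].round(3),o['tool_pos'],o['tcp_rot'])
p,d,cp=snap('wrist','w1');C=cloud(cp,d);h=cv2.cvtColor(p,cv2.COLOR_RGB2HSV)
c,s=np.cos(.253),np.sin(.253); Rm=np.array([[c,-s],[s,c]]); O=np.array([539.9,306.2]);print(cp['origin'],cp['orientation'])
B=(C[...,:2]-O)@Rm
m=(C[...,2]>60)&(C[...,2]<95)&(B[...,0]<-140)&(B[...,0]>-180)&(abs(B[...,1])<40)
print(m.sum(),np.percentile(B[m],[3,50,97],0),np.percentile(C[m][:,2],[5,50,95]))
```

```text
[-0.123  0.322 -0.692  2.017  0.262  0.891 -0.701] [386.95257108 265.88541763 173.25832645] [-3.14043884e+00  1.01834503e-04  1.82538818e+00]
[367.19546131 338.6137467  294.50559762] [-0.29980373  0.00048254  0.25418928]
1522 [[-163.98013142  -37.13175786]
 [-158.50791529    3.2821224 ]
 [-152.65574134   37.81267962]] [76.2305758  79.72599756 81.23298935]
```

Emit:
{"api": "servo_tool", "payload": {
  "plan": [
    {"slide": [0,0,30],"twist": [0,0,0],"claw": 42},
    {"slide": [0,0,60],"twist": [0,0,0],"claw": 42},
    {"slide": [0,0,80],"twist": [0,0,0],"claw": 42},
    {"slide": [0,0,96],"twist": [0,0,0],"claw": 42},
    {"slide": [0,0,96],"twist": [0,0,0],"claw": 5},
    {"slide": [0,0,96],"twist": [0,0,0],"claw": 5},
    {"slide": [0,0,96],"twist": [0,0,0],"claw": 5},
    {"slide": [0,0,96],"twist": [0,0,0],"claw": 5},
    {"slide": [0,0,96],"twist": [0,0,0],"claw": 5}
  ],
  "grip_force": 50
}}

```text
time: 5.55
tool_pos: [387.6, 266.6, 78.7]
tcp_rot: [3.14, -0.0, 1.826]
wrist_force: [-3.5, -1.4, 8.4]
opening: 10.2
gripper_force: 49.2
```

```bash
python3 -c "
import numpy as np
f=np.asin(6/268) if hasattr(np,'asin') else np.arcsin(6/268)
def rows(a,b,n):
    for t in np.linspace(a,b,n+1)[1:]:
        print('[0, %.0f, %.0f] %.2f'%(268*(np.cos(a+f)-np.cos(t+f)),-268*(np.sin(t+f)-np.sin(a+f)),t),end=', ')
    print()
rows(0,.76,20);rows(.76,1.41,17)
"
```

```text
[0, 0, -10] 0.04, [0, 1, -20] 0.08, [0, 2, -30] 0.11, [0, 4, -40] 0.15, [0, 6, -50] 0.19, [0, 8, -60] 0.23, [0, 11, -70] 0.27, [0, 14, -80] 0.30, [0, 18, -90] 0.34, [0, 21, -99] 0.38, [0, 26, -108] 0.42, [0, 30, -117] 0.46, [0, 35, -126] 0.49, [0, 40, -135] 0.53, [0, 46, -144] 0.57, [0, 51, -152] 0.61, [0, 58, -160] 0.65, [0, 64, -168] 0.68, [0, 71, -176] 0.72, [0, 78, -183] 0.76, 
[0, 7, -7] 0.80, [0, 15, -14] 0.84, [0, 23, -21] 0.87, [0, 31, -27] 0.91, [0, 39, -33] 0.95, [0, 48, -38] 0.99, [0, 57, -44] 1.03, [0, 66, -48] 1.07, [0, 75, -53] 1.10, [0, 84, -57] 1.14, [0, 94, -61] 1.18, [0, 103, -65] 1.22, [0, 113, -68] 1.26, [0, 123, -71] 1.30, [0, 133, -73] 1.33, [0, 143, -75] 1.37, [0, 153, -77] 1.41,
```

Emit:
{"api": "servo_tool", "payload": {
  "plan": [
    {"slide": [0,0,-10],"twist": [0,0,0],"claw": 5},
    {"slide": [0,1,-20],"twist": [0,0,0],"claw": 5},
    {"slide": [0,2,-30],"twist": [0,0,0],"claw": 5},
    {"slide": [0,4,-40],"twist": [0,0,0],"claw": 5},
    {"slide": [0,6,-50],"twist": [0,0,0],"claw": 5},
    {"slide": [0,8,-60],"twist": [0,0,0],"claw": 5},
    {"slide": [0,11,-70],"twist": [0,0,0],"claw": 5},
    {"slide": [0,14,-80],"twist": [0,0,0],"claw": 5},
    {"slide": [0,18,-90],"twist": [0,0,0],"claw": 5},
    {"slide": [0,21,-99],"twist": [0,0,0],"claw": 5},
    {"slide": [0,26,-108],"twist": [0,0,0],"claw": 5},
    {"slide": [0,30,-117],"twist": [0,0,0],"claw": 5},
    {"slide": [0,35,-126],"twist": [0,0,0],"claw": 5},
    {"slide": [0,40,-135],"twist": [0,0,0],"claw": 5},
    {"slide": [0,46,-144],"twist": [0,0,0],"claw": 5},
    {"slide": [0,51,-152],"twist": [0,0,0],"claw": 5},
    {"slide": [0,58,-160],"twist": [0,0,0],"claw": 5},
    {"slide": [0,64,-168],"twist": [0,0,0],"claw": 5},
    {"slide": [0,71,-176],"twist": [0,0,0],"claw": 5},
    {"slide": [0,78,-183],"twist": [0,0,0],"claw": 5}
  ]
}}

```text
time: 7.55
tool_pos: [458.2, 284.9, 260.4]
tcp_rot: [-3.132, 0.003, 1.827]
wrist_force: [-17.4, -3.2, 1.5]
opening: 10.1
gripper_force: 49.1
```

Emit:
{"api": "servo_tool", "payload": {
  "plan": [
    {"slide": [0,7,-7],"twist": [0,0,0],"claw": 5},
    {"slide": [0,15,-14],"twist": [0,0,0],"claw": 5},
    {"slide": [0,23,-21],"twist": [0,0,0],"claw": 5},
    {"slide": [0,31,-27],"twist": [0,0,0],"claw": 5},
    {"slide": [0,39,-33],"twist": [0,0,0],"claw": 5},
    {"slide": [0,48,-38],"twist": [0,0,0],"claw": 5},
    {"slide": [0,57,-44],"twist": [0,0,0],"claw": 5},
    {"slide": [0,66,-48],"twist": [0,0,0],"claw": 5},
    {"slide": [0,75,-53],"twist": [0,0,0],"claw": 5},
    {"slide": [0,84,-57],"twist": [0,0,0],"claw": 5},
    {"slide": [0,94,-61],"twist": [0,0,0],"claw": 5},
    {"slide": [0,103,-65],"twist": [0,0,0],"claw": 5},
    {"slide": [0,113,-68],"twist": [0,0,0],"claw": 5},
    {"slide": [0,123,-71],"twist": [0,0,0],"claw": 5},
    {"slide": [0,133,-73],"twist": [0,0,0],"claw": 5},
    {"slide": [0,143,-75],"twist": [0,0,0],"claw": 5},
    {"slide": [0,153,-77],"twist": [0,0,0],"claw": 5},
    {"slide": [0,154,-77],"twist": [0,0,0],"claw": 5}
  ]
}}

```text
time: 9.35
tool_pos: [612.3, 324.7, 341.4]
tcp_rot: [3.138, -0.0, 1.825]
wrist_force: [-2.9, -0.0, 10.3]
opening: 10.3
gripper_force: 52.1
```

Run:
```python
from h import *
o=arm.get_obs();print(o['q'].round(3),o['tool_pos'],o['tcp_rot'],o['wrist_force'])
```

```text
[-0.184  0.552 -0.625  1.253  0.317  1.429 -0.526] [612.31044612 324.69038404 341.43146467] [ 3.13837923e+00 -3.50598331e-04  1.82504387e+00] [-2.85226189e+00 -8.71276430e-03  1.02914358e+01]
```

Emit:
{"api": "servo_tool", "payload": {
  "plan": [
    {"slide": [0,0,0],"twist": [0,0,0],"claw": 44},
    {"slide": [0,0,0],"twist": [0,0,0],"claw": 44},
    {"slide": [0,0,0],"twist": [0,0,0],"claw": 44},
    {"slide": [0,0,-35],"twist": [0,0,0],"claw": 44},
    {"slide": [0,0,-70],"twist": [0,0,0],"claw": 44},
    {"slide": [-20,2,-75],"twist": [-1.4,1.4,8],"claw": 44},
    {"slide": [-45,5,-75],"twist": [-2.8,2.8,16],"claw": 44},
    {"slide": [-70,8,-75],"twist": [-4.2,4.2,24],"claw": 44},
    {"slide": [-95,12,-75],"twist": [-5.7,5.7,32],"claw": 44},
    {"slide": [-120,16,-75],"twist": [-7.1,7.1,40],"claw": 44},
    {"slide": [-145,20,-75],"twist": [-8.5,8.5,48],"claw": 44},
    {"slide": [-165,24,-75],"twist": [-9.9,9.9,56],"claw": 44},
    {"slide": [-177,25,-60],"twist": [-11.3,11.3,64],"claw": 44},
    {"slide": [-177,25,-40],"twist": [-12.7,12.7,72],"claw": 44},
    {"slide": [-177,25,-10],"twist": [-14.1,14.1,80],"claw": 44},
    {"slide": [-177,25,20],"twist": [-15.7,15.7,89],"claw": 44},
    {"slide": [-177,25,41],"twist": [-15.7,15.7,89],"claw": 44},
    {"slide": [-177,25,41],"twist": [-15.7,15.7,89],"claw": 44}
  ]
}}

```text
time: 11.15
tool_pos: [678.5, 159.1, 292.6]
tcp_rot: [3.141, -0.343, 0.256]
wrist_force: [-0.7, -1.1, -0.5]
opening: 44.3
gripper_force: 0.0
```

Run:
```python
from h import *
o=arm.get_obs();print(o['time'],o['q'].round(3),o['tool_pos'],o['tcp_rot'],o['wrist_force'])
Rt=rot(o['tcp_rot']);print(Rt.round(3))
p,d,cp=snap('top','t2')
h=cv2.cvtColor(p,cv2.COLOR_RGB2HSV);C=cloud(cp,d)
o=arm.get_obs()
p,d,cp=snap('wrist','w2');h=cv2.cvtColor(p,cv2.COLOR_RGB2HSV);C=cloud(cp,d)
red=((h[...,0]<8)|(h[...,0]>172))&(h[...,1]>170)&(h[...,2]>90)&(C[...,2]>180)&(C[...,2]<260)
P=C[red];print(len(P),np.percentile(P,[3,50,97],0) if len(P) else '')
T=P[P[:,2]>np.percentile(P[:,2],97)-6];print('top',np.mean([T.min(0),T.max(0)],0),len(T))
```

```text
11.15 [-0.066  0.351 -0.318  1.651  0.19   0.821 -1.768] [678.48168175 159.09195629 292.59691602] [ 3.14084596 -0.34286602  0.2558145 ] [-0.6829573  -1.12400713 -0.5206732 ]
[[ 0.911  0.253  0.325]
 [ 0.238 -0.968  0.084]
 [ 0.336  0.001 -0.942]]
531 [[674.66222143 153.20924435 229.49888228]
 [682.31514699 160.22617293 242.07397219]
 [689.5741561  167.19633297 243.68289512]]
top [681.56258893 160.03989426 241.02277493] 501
```

Emit:
{"api": "servo_tool", "payload": {
  "plan": [
    {"slide": [-7,0,22],"twist": [0,0,0],"claw": 44},
    {"slide": [-14,0,44],"twist": [0,0,0],"claw": 44},
    {"slide": [-20,0,65],"twist": [0,0,0],"claw": 44},
    {"slide": [-20,0,65],"twist": [0,0,0],"claw": 30},
    {"slide": [-20,0,65],"twist": [0,0,0],"claw": 12},
    {"slide": [-20,0,65],"twist": [0,0,0],"claw": 12},
    {"slide": [-20,0,65],"twist": [0,0,0],"claw": 12},
    {"slide": [-20,0,65],"twist": [0,0,0],"claw": 12}
  ],
  "grip_force": 25
}}

```text
time: 12.05
tool_pos: [684.4, 160.1, 229.8]
tcp_rot: [3.141, -0.351, 0.255]
wrist_force: [-1.4, -4.8, 4.2]
opening: 17.1
gripper_force: 27.2
```

Run:
```python
from h import *
o=arm.get_obs();Rt=rot(o['tcp_rot']);print(o['tool_pos'],o['wrist_force'],o['opening'])
c,s=np.cos(.253),np.sin(.253)
a0=.09
f=lambda a:np.array([48*np.cos(-np.pi/4-a),48*np.sin(-np.pi/4-a)])
def rows(a0,a1,n):
    out=[]
    for a in np.linspace(a0,a1,n+1)[1:]:
        b=f(a)-f(a0); w=np.array([c*b[0]-s*b[1],s*b[0]+c*b[1],0]); out.append((Rt.T@w).round().astype(int).tolist())
    print(out)
rows(.09,1.56,16); rows(1.56,.09,16); rows(1.56,-.01,16)
p,d,cp=snap('top','t3')
p2,d2,cp2=snap('scene','s3')
cv2.imwrite('pics/s3c.png',cv2.resize(p2[60:340,80:400,::-1],None,fx=2,fy=2))
```

```text
[684.43440402 160.1325237  229.82463777] [-1.38806065 -4.79945743  4.21740703] 17.06749831575705
[[-3, 3, -1], [-7, 5, -2], [-11, 7, -4], [-14, 9, -5], [-18, 10, -7], [-22, 11, -8], [-27, 11, -10], [-31, 11, -11], [-35, 11, -13], [-39, 10, -14], [-43, 9, -16], [-47, 7, -17], [-50, 5, -18], [-54, 3, -20], [-57, 0, -21], [-60, -3, -22]]
[[3, 3, 1], [6, 6, 2], [10, 8, 4], [14, 10, 5], [18, 11, 6], [22, 13, 8], [26, 13, 9], [30, 14, 11], [34, 14, 12], [38, 13, 14], [42, 12, 15], [46, 11, 17], [50, 10, 18], [54, 8, 20], [57, 5, 21], [60, 3, 22]]
[[3, 3, 1], [7, 6, 3], [11, 8, 4], [15, 10, 5], [19, 12, 7], [23, 13, 8], [28, 14, 10], [32, 14, 12], [36, 13, 13], [41, 13, 15], [45, 12, 16], [49, 10, 18], [53, 8, 19], [57, 5, 21], [60, 3, 22], [64, -1, 23]]
```

View pics/s3c.png

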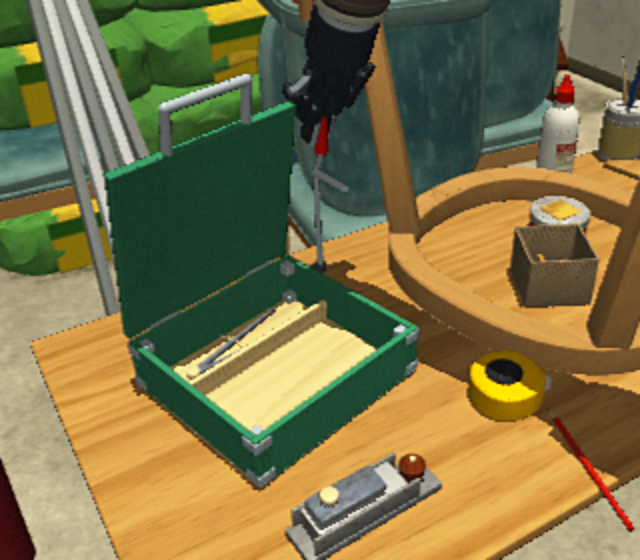

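The crop shows the lid up with its handle at (205,105), the gripper on the red knob (320,135) and the prop arm at (335,183) still pointing to the front. The front compartment is empty.

Emit:
{"api": "servo_tool", "payload": {
  "plan": [
    {"slide": [-3,3,-1],"twist": [0,0,0],"claw": 12},
    {"slide": [-7,5,-2],"twist": [0,0,0],"claw": 12},
    {"slide": [-11,7,-4],"twist": [0,0,0],"claw": 12},
    {"slide": [-14,9,-5],"twist": [0,0,0],"claw": 12},
    {"slide": [-18,10,-7],"twist": [0,0,0],"claw": 12},
    {"slide": [-22,11,-8],"twist": [0,0,0],"claw": 12},
    {"slide": [-27,11,-10],"twist": [0,0,0],"claw": 12},
    {"slide": [-31,11,-11],"twist": [0,0,0],"claw": 12},
    {"slide": [-35,11,-13],"twist": [0,0,0],"claw": 12},
    {"slide": [-39,10,-14],"twist": [0,0,0],"claw": 12},
    {"slide": [-43,9,-16],"twist": [0,0,0],"claw": 12},
    {"slide": [-47,7,-17],"twist": [0,0,0],"claw": 12},
    {"slide": [-50,5,-18],"twist": [0,0,0],"claw": 12},
    {"slide": [-54,3,-20],"twist": [0,0,0],"claw": 12},
    {"slide": [-57,0,-21],"twist": [0,0,0],"claw": 12},
    {"slide": [-60,-3,-22],"twist": [0,0,0],"claw": 12},
    {"slide": [-62,-4,-23],"twist": [0,0,0],"claw": 12},
    {"slide": [-62,-4,-23],"twist": [0,0,0],"claw": 12}
  ]
}}

```text
time: 13.95
tool_pos: [620.3, 141.4, 229.8]
tcp_rot: [3.136, -0.35, 0.25]
wrist_force: [0.2, -16.8, 5.2]
opening: 16.9
gripper_force: 27.2
```

```bash
cat >> h.py <<'E'
O=np.array([539.9,306.2]); _c,_s=np.cos(.253),np.sin(.253); Rm=np.array([[_c,-_s],[_s,_c]])
def status():
    o=arm.get_obs();print(o['time'],'pos',o['tool_pos'].round(1),'box',((o['tool_pos'][:2]-O)@Rm).round(1),'rot',o['tcp_rot'].round(3),'F',o['wrist_force'].round(1),'open',o['opening'])
    for n in ('top','scene'):
        p,d,cp=snap(n);C=cloud(cp,d);h=cv2.cvtColor(p,cv2.COLOR_RGB2HSV);B=(C[...,:2]-O)@Rm
        red=((h[...,0]<8)|(h[...,0]>172))&(h[...,1]>170)&(h[...,2]>90)&(C[...,2]>195)&(C[...,2]<260)&(abs(B[...,0]-70)<70)&(abs(B[...,1]+170)<50)
        if red.sum()>3: print(n,'knob box',np.median(B[red],0).round(1),red.sum())
        g=(h[...,0]>60)&(h[...,0]<90)&(h[...,1]>90)&(C[...,2]>100)&(C[...,2]<330)&(B[...,0]>-130)&(B[...,0]<130)&(abs(B[...,1])<110)
        if g.sum()>50:
            f=np.polyfit(C[g][:,2]-68,B[g][:,0]-110,1); print(n,'lid angle',(np.pi/2-np.arctan(-f[0])).round(3),g.sum())
    return o
E
python3 -c "
from h import *
status()"
```

```text
13.95 pos [620.3 141.4 229.8] box [  36.6 -179.6] rot [ 3.136 -0.35   0.25 ] F [  0.2 -16.8   5.2] open 16.93737030449291
top lid angle 1.421 534
scene knob box [  37.4 -179.7] 26
scene lid angle 1.38 5730
```

Emit:
{"api": "servo_tool", "payload": {
  "plan": [
    {"slide": [-2,0,-1],"twist": [0,0,0],"claw": 12},
    {"slide": [-4,1,-1.5],"twist": [0,0,0],"claw": 12},
    {"slide": [-5,1,-2],"twist": [0,0,0],"claw": 12},
    {"slide": [-5,1,-2],"twist": [0,0,0],"claw": 12}
  ]
}}

```text
time: 14.45
tool_pos: [615.2, 142.6, 229.8]
tcp_rot: [3.139, -0.351, 0.252]
wrist_force: [3.9, -8.3, 1.0]
opening: 17.3
gripper_force: 25.2
```

```bash
python3 -c "
from h import *
status()
p,d,cp=snap('scene');cv2.imwrite('pics/s4.png',cv2.resize(p[60:220,160:320,::-1],None,fx=3.5,fy=3.5))"
```

```text
14.45 pos [615.2 142.6 229.8] box [  32.  -177.2] rot [ 3.139 -0.351  0.252] F [ 3.9 -8.3  1. ] open 17.30676748829861
top lid angle 1.419 494
scene knob box [  33.7 -174.1] 20
scene lid angle 1.374 5688
```

View pics/s4.png

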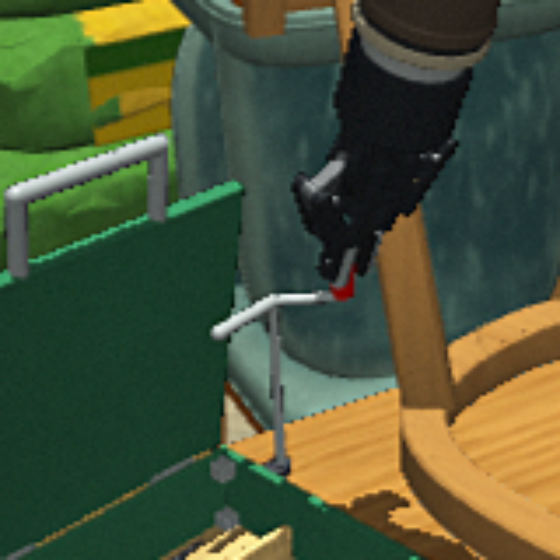

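The crop shows the prop arm (240,318) now pointing in over the box under the lid, with the knob at (343,290). I'll push a touch more to confirm it is at the stop.

Emit:
{"api": "servo_tool", "payload": {
  "plan": [
    {"slide": [-2,-2,-1],"twist": [0,0,0],"claw": 12},
    {"slide": [-3,-3,-1],"twist": [0,0,0],"claw": 12},
    {"slide": [-3,-3,-1],"twist": [0,0,0],"claw": 12}
  ]
}}

```text
time: 14.9
tool_pos: [611.3, 144.2, 229.8]
tcp_rot: [3.138, -0.351, 0.252]
wrist_force: [1.2, -10.8, 1.4]
opening: 17.0
gripper_force: 24.8
```

```bash
python3 -c "
from h import *
status()"
```

```text
14.9 pos [611.3 144.2 229.8] box [  28.6 -174.7] rot [ 3.138 -0.351  0.252] F [  1.2 -10.8   1.4] open 16.978109956587307
top lid angle 1.415 467
scene knob box [  31.8 -171.9] 17
scene lid angle 1.368 5647
```

```bash
python3 -c "
from h import *
o=arm.get_obs();Rt=rot(o['tcp_rot']);
print((R.from_matrix(Rt.T@rot([np.pi,0,np.radians(93)])).as_rotvec(degrees=True)).round(1))
for w in ([560,140,325],[480,220,300],[326.5,319.6,130]):
  print((Rt.T@(np.array(w)-o['tool_pos'])).round(0))
"
```

```text
[ 13.9 -16.7 -77.7]
[ -15.   -8. -107.]
[ -78. -106. -103.]
[-252. -241.   13.]
```

Emit:
{"api": "servo_tool", "payload": {
  "plan": [
    {"slide": [0,0,0],"twist": [0,0,0],"claw": 44},
    {"slide": [0,0,0],"twist": [0,0,0],"claw": 44},
    {"slide": [0,0,0],"twist": [0,0,0],"claw": 44},
    {"slide": [0,0,-35],"twist": [0,0,0],"claw": 44},
    {"slide": [0,0,-75],"twist": [0,0,0],"claw": 44},
    {"slide": [-15,-8,-107],"twist": [0,0,0],"claw": 44},
    {"slide": [-36,-40,-106],"twist": [1.4,-1.7,-7.8],"claw": 75},
    {"slide": [-57,-73,-104],"twist": [2.8,-3.3,-15.5],"claw": 75},
    {"slide": [-78,-106,-103],"twist": [4.2,-5,-23.3],"claw": 75},
    {"slide": [-110,-130,-82],"twist": [5.6,-6.7,-31.1],"claw": 75},
    {"slide": [-140,-153,-62],"twist": [7,-8.3,-38.9],"claw": 75},
    {"slide": [-170,-177,-42],"twist": [8.3,-10,-46.6],"claw": 75},
    {"slide": [-200,-200,-22],"twist": [9.7,-11.7,-54.4],"claw": 75},
    {"slide": [-230,-223,-2],"twist": [11.1,-13.4,-62.2],"claw": 75},
    {"slide": [-252,-241,13],"twist": [12.5,-15,-69.9],"claw": 75},
    {"slide": [-252,-241,13],"twist": [13.9,-16.7,-77.7],"claw": 75},
    {"slide": [-252,-241,13],"twist": [13.9,-16.7,-77.7],"claw": 75},
    {"slide": [-252,-241,13],"twist": [13.9,-16.7,-77.7],"claw": 75}
  ]
}}

```text
time: 16.8
tool_pos: [324.6, 322.6, 130.5]
tcp_rot: [-3.14, -0.004, 1.623]
wrist_force: [0.1, -0.8, 0.0]
opening: 74.6
gripper_force: 0.0
```

```bash
python3 -c "
from h import *
o=status();print(o['q'].round(2))
p,d,cp=snap('wrist','w5');C=cloud(cp,d)
m=(C[...,2]>20)&(C[...,2]<62)&(abs(C[...,0]-326)<60)&(abs(C[...,1]-320)<100)
h=cv2.cvtColor(p,cv2.COLOR_RGB2HSV); m&=~((h[...,0]>60)&(h[...,0]<90)&(h[...,1]>90))
print(m.sum(),cv2.minAreaRect(C[m][:,:2].astype(np.float32)),np.percentile(C[m][:,2],[5,50,98]))
m2=m&(C[...,2]<40);print(cv2.minAreaRect(C[m2][:,:2].astype(np.float32)))
"
```

```text
16.8 pos [324.6 322.6 130.5] box [-204.3   69.8] rot [-3.14  -0.004  1.623] F [ 0.1 -0.8  0. ] open 74.6388219656645
top knob box [  37.6 -174.7] 51
top lid angle 1.407 345
scene lid angle 1.341 5484
[-0.32  0.37 -0.68  2.09  0.32  0.79 -1.14]
7954 ((326.27032470703125, 319.8980712890625), (43.21897506713867, 139.16717529296875), 3.1096224784851074) [31.05028314 44.41491615 55.87037572]
((326.27032470703125, 319.8980712890625), (43.21897506713867, 139.16717529296875), 3.1096224784851074)
```

View pics/w5.png

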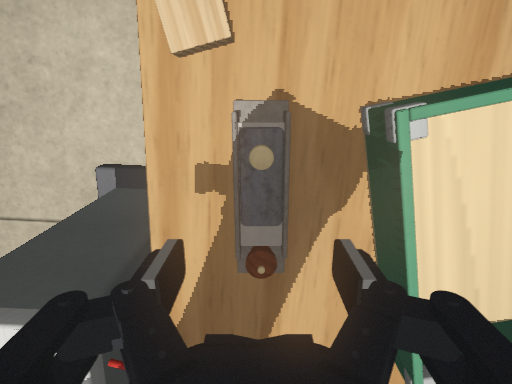

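The wrist view shows the plane lying lengthwise at (262,185), between and clear of the open fingers, with the front knob at (261,262).

Emit:
{"api": "servo_tool", "payload": {
  "plan": [
    {"slide": [0,0,25],"twist": [0,0,0],"claw": 75},
    {"slide": [0,0,50],"twist": [0,0,0],"claw": 75},
    {"slide": [0,0,50],"twist": [0,0,0],"claw": 75}
  ]
}}

```text
time: 17.25
tool_pos: [323.6, 320.6, 78.8]
tcp_rot: [-3.138, -0.0, 1.625]
wrist_force: [-0.2, -0.5, 0.6]
opening: 75.2
gripper_force: 0.0
```

Emit:
{"api": "servo_tool", "payload": {
  "plan": [
    {"slide": [-1,3,22],"twist": [0,0,0],"claw": 75},
    {"slide": [-1,3,42],"twist": [0,0,0],"claw": 75},
    {"slide": [-1,3,52],"twist": [0,0,0],"claw": 75},
    {"slide": [-1,3,52],"twist": [0,0,0],"claw": 60},
    {"slide": [-1,3,52],"twist": [0,0,0],"claw": 35},
    {"slide": [-1,3,52],"twist": [0,0,0],"claw": 35},
    {"slide": [-1,3,52],"twist": [0,0,0],"claw": 35},
    {"slide": [-1,3,52],"twist": [0,0,0],"claw": 35}
  ],
  "grip_force": 60
}}

```text
time: 18.05
tool_pos: [327.4, 322.1, 29.6]
tcp_rot: [-3.141, -0.003, 1.626]
wrist_force: [-3.1, -1.8, 7.0]
opening: 42.0
gripper_force: 61.8
```

Emit:
{"api": "servo_tool", "payload": {
  "plan": [
    {"slide": [0,0,-10],"twist": [0,0,0],"claw": 35},
    {"slide": [0,0,-35],"twist": [0,0,0],"claw": 35},
    {"slide": [0,0,-70],"twist": [0,0,0],"claw": 35},
    {"slide": [0,0,-105],"twist": [0,0,0],"claw": 35},
    {"slide": [0,0,-130],"twist": [0,0,0],"claw": 35},
    {"slide": [-6,25,-130],"twist": [0,0,-2],"claw": 35},
    {"slide": [-12,55,-130],"twist": [0,0,-4],"claw": 35},
    {"slide": [-18,85,-130],"twist": [0,0,-6],"claw": 35},
    {"slide": [-24,115,-130],"twist": [0,0,-8],"claw": 35},
    {"slide": [-30,140,-130],"twist": [0,0,-10],"claw": 35},
    {"slide": [-34,158,-130],"twist": [0,0,-11],"claw": 35},
    {"slide": [-36,167,-130],"twist": [0,0,-11.5],"claw": 35},
    {"slide": [-36,167,-130],"twist": [0,0,-11.5],"claw": 35},
    {"slide": [-36,167,-130],"twist": [0,0,-11.5],"claw": 35},
    {"slide": [-36,167,-130],"twist": [0,0,-11.5],"claw": 35}
  ]
}}

```text
time: 19.55
tool_pos: [494.9, 295.1, 158.2]
tcp_rot: [-3.14, -0.003, 1.829]
wrist_force: [0.0, 0.6, -5.4]
opening: 41.8
gripper_force: 63.0
```

```bash
python3 -c "
from h import *
o=status();print(o['q'].round(2),o['wrist_torque'])
p,d,cp=snap('scene');cv2.imwrite('pics/s6.png',cv2.resize(p[60:330,100:360,::-1],None,fx=2.2,fy=2.2))"
```

```text
19.55 pos [494.9 295.1 158.2] box [-46.4   0.5] rot [-3.140e+00 -3.000e-03  1.829e+00] F [ 0.   0.6 -5.4] open 41.77359995416183
top knob box [  37.4 -174.2] 53
top lid angle 1.258 390
scene knob box [  32.7 -170.5] 129
scene lid angle 1.291 3861
[-0.13  0.52 -0.67  1.78  0.37  0.97 -0.69] [-0.04363444  0.00370149  0.01722585]
```

View pics/s6.png

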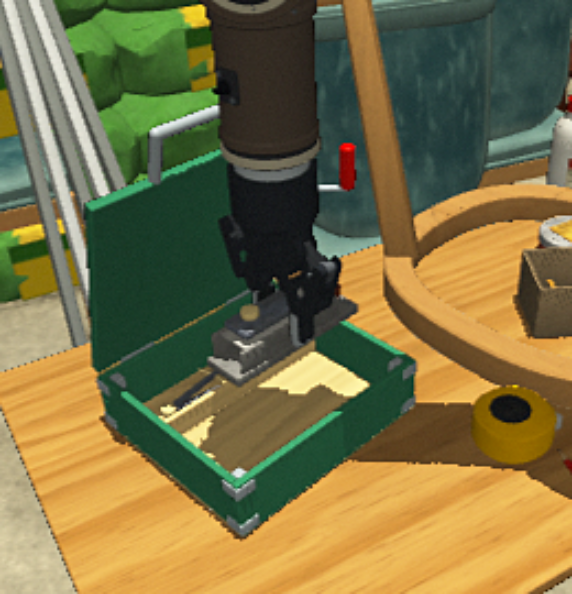

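The crop shows the plane held level over the box at (280,340), the knob at (347,165) with the prop in, and the lid up on it.

Emit:
{"api": "servo_tool", "payload": {
  "plan": [
    {"slide": [0,0,25],"twist": [0,0,0],"claw": 35},
    {"slide": [0,0,55],"twist": [0,0,0],"claw": 35},
    {"slide": [0,0,82],"twist": [0,0,0],"claw": 35},
    {"slide": [0,0,100],"twist": [0,0,0],"claw": 35},
    {"slide": [0,0,110],"twist": [0,0,0],"claw": 35},
    {"slide": [0,0,114],"twist": [0,0,0],"claw": 35},
    {"slide": [0,0,116],"twist": [0,0,0],"claw": 35},
    {"slide": [0,0,116],"twist": [0,0,0],"claw": 35},
    {"slide": [0,0,116],"twist": [0,0,0],"claw": 35}
  ]
}}

```text
time: 20.6
tool_pos: [496.6, 295.3, 42.9]
tcp_rot: [3.141, -0.003, 1.827]
wrist_force: [-0.0, 0.4, -5.5]
opening: 41.8
gripper_force: 62.8
```

Emit:
{"api": "servo_tool", "payload": {
  "plan": [
    {"slide": [0,0,1],"twist": [0,0,0],"claw": 35},
    {"slide": [0,0,2],"twist": [0,0,0],"claw": 35},
    {"slide": [0,0,3],"twist": [0,0,0],"claw": 35},
    {"slide": [0,0,4],"twist": [0,0,0],"claw": 35},
    {"slide": [0,0,4],"twist": [0,0,0],"claw": 35},
    {"slide": [0,0,4],"twist": [0,0,0],"claw": 35}
  ]
}}

```text
time: 21.2
tool_pos: [496.0, 294.9, 37.9]
tcp_rot: [-3.14, -0.003, 1.827]
wrist_force: [0.5, -0.6, -6.3]
opening: 41.8
gripper_force: 62.9
```

Emit:
{"api": "servo_tool", "payload": {
  "plan": [
    {"slide": [0,0,0.5],"twist": [0,0,0],"claw": 35},
    {"slide": [0,0,1],"twist": [0,0,0],"claw": 35},
    {"slide": [0,0,1.5],"twist": [0,0,0],"claw": 35},
    {"slide": [0,0,1.5],"twist": [0,0,0],"claw": 35}
  ]
}}

```text
time: 21.6
tool_pos: [496.1, 295.0, 37.7]
tcp_rot: [-3.141, -0.002, 1.827]
wrist_force: [-3.3, -2.8, 9.4]
opening: 41.5
gripper_force: 64.7
```

Emit:
{"api": "servo_tool", "payload": {
  "plan": [
    {"slide": [0,0,0],"twist": [0,0,0],"claw": 58},
    {"slide": [0,0,0],"twist": [0,0,0],"claw": 58},
    {"slide": [0,0,0],"twist": [0,0,0],"claw": 58},
    {"slide": [0,0,-15],"twist": [0,0,0],"claw": 58},
    {"slide": [0,0,-50],"twist": [0,0,0],"claw": 58},
    {"slide": [0,-5,-95],"twist": [0,0,0],"claw": 58},
    {"slide": [0,-10,-140],"twist": [-1.4,1.4,8],"claw": 50},
    {"slide": [-15,-10,-185],"twist": [-2.8,2.8,16],"claw": 44},
    {"slide": [-35,-10,-225],"twist": [-4.2,4.2,24],"claw": 44},
    {"slide": [-60,-10,-260],"twist": [-5.7,5.7,32],"claw": 44},
    {"slide": [-90,-5,-280],"twist": [-7.1,7.1,40],"claw": 44},
    {"slide": [-120,10,-285],"twist": [-8.5,8.5,48],"claw": 44},
    {"slide": [-145,30,-285],"twist": [-9.9,9.9,56],"claw": 44},
    {"slide": [-165,50,-285],"twist": [-11.3,11.3,64],"claw": 44},
    {"slide": [-174,66,-285],"twist": [-12.7,12.7,72],"claw": 44},
    {"slide": [-174,76,-280],"twist": [-14.1,14.1,80],"claw": 44},
    {"slide": [-174,81,-270],"twist": [-15.7,15.7,89],"claw": 44},
    {"slide": [-174,81,-262],"twist": [-15.7,15.7,89],"claw": 44},
    {"slide": [-174,81,-262],"twist": [-15.7,15.7,89],"claw": 44},
    {"slide": [-174,81,-262],"twist": [-15.7,15.7,89],"claw": 44}
  ]
}}

```text
time: 23.6
tool_pos: [618.8, 146.7, 298.4]
tcp_rot: [-3.139, -0.348, 0.259]
wrist_force: [-0.1, -0.2, -0.5]
opening: 44.2
gripper_force: 0.0
```

Run:
```python
from h import *
o=status();Rt=rot(o['tcp_rot'])
p,d,cp=snap('wrist');h=cv2.cvtColor(p,cv2.COLOR_RGB2HSV);C=cloud(cp,d)
red=((h[...,0]<8)|(h[...,0]>172))&(h[...,1]>170)&(h[...,2]>90)&(C[...,2]>180)&(C[...,2]<260)
P=C[red];T=P[P[:,2]>np.percentile(P[:,2],97)-6];t=np.median(T,0);print('top',t,'box',(t[:2]-O)@Rm,len(T))
tgt=np.r_[t[:2],222]-3*Rt[:,2];print('slide to grasp',(Rt.T@(tgt-o['tool_pos'])).round(1))
p2,d2,cp2=snap('scene');cv2.imwrite('pics/s7.png',cv2.resize(p2[60:330,100:360,::-1],None,fx=2.2,fy=2.2))
```

```text
23.6 pos [618.8 146.7 298.4] box [  36.5 -174.2] rot [-3.139 -0.348  0.259] F [-0.1 -0.2 -0.5] open 44.178360921926036
top lid angle 1.23 403
scene knob box [  32.7 -170.4] 123
scene lid angle 1.3 5228
top [619.61296973 145.42546657 242.28011162] box [  36.93196941 -175.60933283] 398
slide to grasp [-25.6   1.6  68.9]
```

View pics/s7.png

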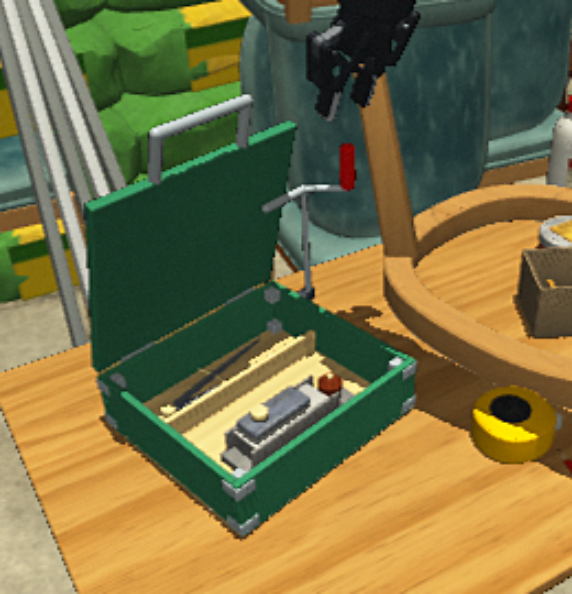

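The crop shows the plane on the floor of the front compartment at (285,425), the lid resting on the prop arm (285,200) and the gripper above the red knob (347,165).

Emit:
{"api": "servo_tool", "payload": {
  "plan": [
    {"slide": [-9,1,23],"twist": [0,0,0],"claw": 44},
    {"slide": [-18,1.5,46],"twist": [0,0,0],"claw": 44},
    {"slide": [-25.5,1.5,69],"twist": [0,0,0],"claw": 44},
    {"slide": [-25.5,1.5,69],"twist": [0,0,0],"claw": 30},
    {"slide": [-25.5,1.5,69],"twist": [0,0,0],"claw": 12},
    {"slide": [-25.5,1.5,69],"twist": [0,0,0],"claw": 12},
    {"slide": [-25.5,1.5,69],"twist": [0,0,0],"claw": 12},
    {"slide": [-25.5,1.5,69],"twist": [0,0,0],"claw": 12}
  ],
  "grip_force": 30
}}

```text
time: 24.6
tool_pos: [619.0, 145.4, 224.7]
tcp_rot: [-3.138, -0.348, 0.256]
wrist_force: [2.1, 2.3, -7.3]
opening: 16.9
gripper_force: 30.2
```

Emit:
{"api": "servo_tool", "payload": {
  "plan": [
    {"slide": [3,3,1],"twist": [0,0,0],"claw": 12},
    {"slide": [7,6,3],"twist": [0,0,0],"claw": 12},
    {"slide": [11,8,4],"twist": [0,0,0],"claw": 12},
    {"slide": [15,10,5],"twist": [0,0,0],"claw": 12},
    {"slide": [19,12,7],"twist": [0,0,0],"claw": 12},
    {"slide": [23,13,8],"twist": [0,0,0],"claw": 12},
    {"slide": [28,14,10],"twist": [0,0,0],"claw": 12},
    {"slide": [32,14,12],"twist": [0,0,0],"claw": 12},
    {"slide": [36,13,13],"twist": [0,0,0],"claw": 12},
    {"slide": [41,13,15],"twist": [0,0,0],"claw": 12},
    {"slide": [45,12,16],"twist": [0,0,0],"claw": 12},
    {"slide": [49,10,18],"twist": [0,0,0],"claw": 12},
    {"slide": [53,8,19],"twist": [0,0,0],"claw": 12},
    {"slide": [57,5,21],"twist": [0,0,0],"claw": 12},
    {"slide": [60,3,22],"twist": [0,0,0],"claw": 12},
    {"slide": [64,-1,23],"twist": [0,0,0],"claw": 12},
    {"slide": [66,-3,24],"twist": [0,0,0],"claw": 12},
    {"slide": [67,-5,24],"twist": [0,0,0],"claw": 12},
    {"slide": [67,-5,24],"twist": [0,0,0],"claw": 12}
  ]
}}

```text
time: 26.5
tool_pos: [689.1, 160.1, 224.9]
tcp_rot: [3.137, -0.348, 0.251]
wrist_force: [7.7, -14.8, -5.6]
opening: 17.3
gripper_force: 29.5
```

Run:
```python
from h import *
o=status()
```

```text
26.5 pos [689.1 160.1 224.9] box [ 107.9 -178.8] rot [ 3.137 -0.348  0.251] F [  7.7 -14.8  -5.6] open 17.320831837899966
top lid angle 1.217 789
scene knob box [  92.3 -175.8] 97
scene lid angle 1.257 4974
```

Emit:
{"api": "servo_tool", "payload": {
  "plan": [
    {"slide": [0,-2,0],"twist": [0,0,0],"claw": 12},
    {"slide": [1,-4,0],"twist": [0,0,0],"claw": 12},
    {"slide": [2,-5,1],"twist": [0,0,0],"claw": 12},
    {"slide": [2,-5,1],"twist": [0,0,0],"claw": 12}
  ]
}}

```text
time: 27.0
tool_pos: [691.5, 162.9, 224.9]
tcp_rot: [3.135, -0.35, 0.249]
wrist_force: [11.6, -19.1, -7.1]
opening: 16.8
gripper_force: 29.4
```

Run:
```python
from h import *
o=status()
```

```text
27.0 pos [691.5 162.9 224.9] box [ 110.9 -176.7] rot [ 3.135 -0.35   0.249] F [ 11.6 -19.1  -7.1] open 16.817220074292077
top lid angle 1.21 892
scene knob box [  94.8 -173.8] 97
scene lid angle 1.246 4913
```

Emit:
{"api": "servo_tool", "payload": {
  "plan": [
    {"slide": [0,0,0],"twist": [0,0,0],"claw": 30},
    {"slide": [0,0,0],"twist": [0,0,0],"claw": 30},
    {"slide": [-6,2,-2],"twist": [0,0,0],"claw": 30},
    {"slide": [-10,4,-4],"twist": [0,0,0],"claw": 30},
    {"slide": [-10,4,-4],"twist": [0,0,0],"claw": 12},
    {"slide": [-10,4,-4],"twist": [0,0,0],"claw": 12},
    {"slide": [-10,4,-4],"twist": [0,0,0],"claw": 12},
    {"slide": [-8,2,-3],"twist": [0,0,0],"claw": 12},
    {"slide": [-6,0,-2],"twist": [0,0,0],"claw": 12},
    {"slide": [-4,-2,-1.5],"twist": [0,0,0],"claw": 12},
    {"slide": [-2,-4,-1],"twist": [0,0,0],"claw": 12},
    {"slide": [0,-6,0],"twist": [0,0,0],"claw": 12},
    {"slide": [0,-6,0],"twist": [0,0,0],"claw": 12}
  ],
  "grip_force": 40
}}

```text
time: 28.4
tool_pos: [684.9, 164.9, 226.5]
tcp_rot: [3.13, -0.339, 0.246]
wrist_force: [-29.9, -36.8, 32.0]
opening: 17.3
gripper_force: 45.7
```

Run:
```python
from h import *
o=status()
```

```text
28.4 pos [684.9 164.9 226.5] box [ 105.  -173.1] rot [ 3.13  -0.339  0.246] F [-29.9 -36.8  32. ] open 17.280303395586508
top lid angle 1.177 1209
scene knob box [  97.  -173.8] 28
scene lid angle 1.21 4636
```

Run:
```python
from h import *
o=arm.get_obs();Rt=rot(o['tcp_rot'])
print(R.from_matrix(Rt.T@rot([np.pi,0,1.825])).as_rotvec(degrees=True).round(1))
for b in ([60,-174,340],[20,-150,420],[10,0,410]):
    w=np.r_[O+Rm@b[:2],b[2]];print((Rt.T@(w-o['tool_pos'])).round(0))
```

```text
[ 15.9 -14.7 -89.6]
[  -5.    3. -122.]
[ -16.  -20. -211.]
[ -30. -170. -207.]
```

Emit:
{"api": "servo_tool", "payload": {
  "plan": [
    {"slide": [-2,2,0],"twist": [0,0,0],"claw": 44},
    {"slide": [-3,3,0],"twist": [0,0,0],"claw": 44},
    {"slide": [-3,3,0],"twist": [0,0,0],"claw": 44},
    {"slide": [-3,3,-35],"twist": [0,0,0],"claw": 44},
    {"slide": [-4,3,-80],"twist": [0,0,0],"claw": 44},
    {"slide": [-5,3,-122],"twist": [0,0,0],"claw": 44},
    {"slide": [-10,-8,-165],"twist": [1.4,-1.3,-8],"claw": 44},
    {"slide": [-16,-20,-205],"twist": [2.9,-2.7,-16],"claw": 44},
    {"slide": [-18,-40,-211],"twist": [4.3,-4,-24.4],"claw": 44},
    {"slide": [-20,-60,-211],"twist": [5.8,-5.3,-32.6],"claw": 44},
    {"slide": [-22,-80,-211],"twist": [7.2,-6.7,-40.7],"claw": 44},
    {"slide": [-24,-100,-210],"twist": [8.7,-8,-48.9],"claw": 44},
    {"slide": [-26,-120,-209],"twist": [10.1,-9.4,-57],"claw": 44},
    {"slide": [-28,-140,-208],"twist": [11.6,-10.7,-65.2],"claw": 44},
    {"slide": [-29,-158,-207],"twist": [13,-12,-73.3],"claw": 44},
    {"slide": [-30,-170,-207],"twist": [14.5,-13.4,-81.5],"claw": 44},
    {"slide": [-30,-170,-207],"twist": [15.9,-14.7,-89.6],"claw": 44},
    {"slide": [-30,-170,-207],"twist": [15.9,-14.7,-89.6],"claw": 44}
  ]
}}

```text
time: 30.3
tool_pos: [546.8, 320.4, 408.7]
tcp_rot: [3.135, -0.016, 1.845]
wrist_force: [0.6, 0.3, 0.5]
opening: 43.9
gripper_force: 0.0
```

Run:
```python
from h import *
o=status();print(o['q'].round(2))
p,d,cp=snap('wrist','w8');C=cloud(cp,d);B=(C[...,:2]-O)@Rm
m=(C[...,2]>295)&(C[...,2]<345)&(abs(B[...,1])<40)&(abs(B[...,0]-10)<60)
print(m.sum(),np.percentile(B[m],[5,50,95],0),np.percentile(C[m][:,2],[5,50,95]))
p2,d2,cp2=snap('scene');cv2.imwrite('pics/s8.png',cv2.resize(p2[60:330,100:360,::-1],None,fx=2.2,fy=2.2))
```

```text
30.3 pos [546.8 320.4 408.7] box [10.2 12. ] rot [ 3.135 -0.016  1.845] F [0.6 0.3 0.5] open 43.86008289506751
top knob box [ 103.3 -172.8] 51
top lid angle 1.095 231
scene knob box [ 100.5 -171.2] 41
scene lid angle 1.152 4184
[-0.14  0.42 -0.7   1.3   0.26  1.49 -0.54]
1511 [[ -2.18123942 -35.17352203]
 [  3.31018959   3.03676506]
 [  8.85542579  36.49210637]] [316.36432536 319.80507691 321.40371472]
```

View pics/s8.png

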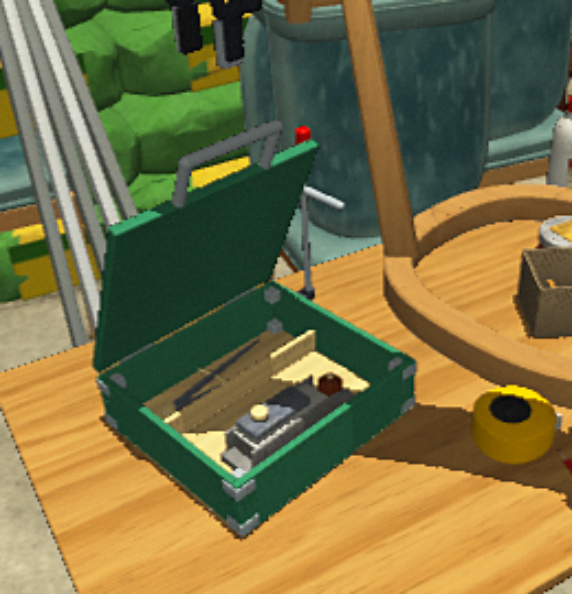

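The crop shows the prop arm (325,197) parked toward the front, the knob at (302,135), the plane in place at (285,425) and the lid sinking slowly, with its handle bar at (230,145).

Emit:
{"api": "servo_tool", "payload": {
  "plan": [
    {"slide": [0,-10,35],"twist": [0,0,0],"claw": 44},
    {"slide": [0,-13,70],"twist": [0,0,0],"claw": 44},
    {"slide": [0,-14,97],"twist": [0,0,0],"claw": 44},
    {"slide": [0,-14,97],"twist": [0,0,0],"claw": 30},
    {"slide": [0,-14,97],"twist": [0,0,0],"claw": 5},
    {"slide": [0,-14,97],"twist": [0,0,0],"claw": 5},
    {"slide": [0,-14,97],"twist": [0,0,0],"claw": 5},
    {"slide": [0,-14,97],"twist": [0,0,0],"claw": 5}
  ],
  "grip_force": 40
}}

```text
time: 31.3
tool_pos: [534.6, 316.0, 313.5]
tcp_rot: [3.132, -0.014, 1.838]
wrist_force: [-1.8, -1.7, 3.6]
opening: 10.6
gripper_force: 39.6
```

Run:
```python
from h import *
o=status();b=(o['tool_pos'][:2]-O)@Rm;z=o['tool_pos'][2]-3
f=np.arctan2(z-68,110-b[0]);f0=np.arcsin(6/268);print('theta from tcp',f-f0,np.hypot(z-68,110-b[0]))
f=np.arccos((110-b[0])/268); print(f-f0, 'z err',z-68-268*np.sin(f))
a=f-f0
def rows(a,b,n):
    print([[0,int(round(268*(np.cos(a+f0)-np.cos(t+f0)))),int(round(-268*(np.sin(t+f0)-np.sin(a+f0))))] for t in np.linspace(a,b,n+1)[1:]])
rows(a,a-.6,20)
```

```text
31.3 pos [534.6 316.  313.5] box [-2.7 10.8] rot [ 3.132 -0.014  1.838] F [-1.8 -1.7  3.6] open 10.635664727684185
top knob box [ 103.4 -172.9] 50
top lid angle 1.017 68
scene knob box [  99.6 -170.5] 59
scene lid angle 1.123 3956
theta from tcp 1.1133165341727467 267.45986838136014
1.114253087827239 z err -0.5954950660935197
[[0, -7, 3], [0, -14, 7], [0, -21, 11], [0, -28, 15], [0, -35, 20], [0, -42, 24], [0, -48, 29], [0, -55, 34], [0, -61, 39], [0, -67, 44], [0, -73, 50], [0, -78, 55], [0, -84, 61], [0, -89, 67], [0, -95, 73], [0, -100, 80], [0, -104, 86], [0, -109, 93], [0, -113, 99], [0, -118, 106]]
```

Emit:
{"api": "servo_tool", "payload": {
  "plan": [
    {"slide": [0,-7,3],"twist": [0,0,0],"claw": 5},
    {"slide": [0,-14,7],"twist": [0,0,0],"claw": 5},
    {"slide": [0,-21,11],"twist": [0,0,0],"claw": 5},
    {"slide": [0,-28,15],"twist": [0,0,0],"claw": 5},
    {"slide": [0,-35,20],"twist": [0,0,0],"claw": 5},
    {"slide": [0,-42,24],"twist": [0,0,0],"claw": 5},
    {"slide": [0,-48,29],"twist": [0,0,0],"claw": 5},
    {"slide": [0,-55,34],"twist": [0,0,0],"claw": 5},
    {"slide": [0,-61,39],"twist": [0,0,0],"claw": 5},
    {"slide": [0,-67,44],"twist": [0,0,0],"claw": 5},
    {"slide": [0,-73,50],"twist": [0,0,0],"claw": 5},
    {"slide": [0,-78,55],"twist": [0,0,0],"claw": 5},
    {"slide": [0,-84,61],"twist": [0,0,0],"claw": 5},
    {"slide": [0,-89,67],"twist": [0,0,0],"claw": 5},
    {"slide": [0,-95,73],"twist": [0,0,0],"claw": 5},
    {"slide": [0,-100,80],"twist": [0,0,0],"claw": 5},
    {"slide": [0,-104,86],"twist": [0,0,0],"claw": 5},
    {"slide": [0,-109,93],"twist": [0,0,0],"claw": 5},
    {"slide": [0,-113,99],"twist": [0,0,0],"claw": 5},
    {"slide": [0,-118,106],"twist": [0,0,0],"claw": 5}
  ]
}}

```text
time: 33.4
tool_pos: [421.9, 287.0, 205.8]
tcp_rot: [3.13, -0.015, 1.839]
wrist_force: [5.8, -0.5, 4.3]
opening: 10.8
gripper_force: 42.5
```

Run:
```python
from h import *
o=arm.get_obs();b=(o['tool_pos'][:2]-O)@Rm;z=o['tool_pos'][2]-3
f0=np.arcsin(6/268);f=np.arctan2(z-68,110-b[0]);print(o['wrist_force'],b,f-f0,np.hypot(z-68,110-b[0]),o['tcp_rot'])
a=f-f0
def rows(a,b,n):
    print([[0,int(round(268*(np.cos(a+f0)-np.cos(t+f0)))),int(round(-268*(np.sin(t+f0)-np.sin(a+f0))))] for t in np.linspace(a,b,n+1)[1:]])
rows(a,.02,17)
```

```text
[ 5.84998428 -0.48211993  4.34740003] [-119.04859714   10.8959944 ] 0.5096037661722088 265.7800741133868 [ 3.13014496 -0.01508587  1.83873221]
[[0, -4, 7], [0, -7, 14], [0, -11, 20], [0, -14, 27], [0, -17, 35], [0, -20, 42], [0, -23, 49], [0, -25, 56], [0, -27, 64], [0, -29, 71], [0, -31, 79], [0, -32, 86], [0, -34, 94], [0, -35, 102], [0, -36, 109], [0, -36, 117], [0, -37, 125]]
```

Emit:
{"api": "servo_tool", "payload": {
  "plan": [
    {"slide": [0,-4,7],"twist": [0,0,0],"claw": 5},
    {"slide": [0,-7,14],"twist": [0,0,0],"claw": 5},
    {"slide": [0,-11,20],"twist": [0,0,0],"claw": 5},
    {"slide": [0,-14,27],"twist": [0,0,0],"claw": 5},
    {"slide": [0,-17,35],"twist": [0,0,0],"claw": 5},
    {"slide": [0,-20,42],"twist": [0,0,0],"claw": 5},
    {"slide": [0,-23,49],"twist": [0,0,0],"claw": 5},
    {"slide": [0,-25,56],"twist": [0,0,0],"claw": 5},
    {"slide": [0,-27,64],"twist": [0,0,0],"claw": 5},
    {"slide": [0,-29,71],"twist": [0,0,0],"claw": 5},
    {"slide": [0,-31,79],"twist": [0,0,0],"claw": 5},
    {"slide": [0,-32,86],"twist": [0,0,0],"claw": 5},
    {"slide": [0,-34,94],"twist": [0,0,0],"claw": 5},
    {"slide": [0,-35,102],"twist": [0,0,0],"claw": 5},
    {"slide": [0,-36,109],"twist": [0,0,0],"claw": 5},
    {"slide": [0,-36,115],"twist": [0,0,0],"claw": 5},
    {"slide": [0,-37,120],"twist": [0,0,0],"claw": 5},
    {"slide": [0,-37,120],"twist": [0,0,0],"claw": 5},
    {"slide": [0,-37,120],"twist": [0,0,0],"claw": 5}
  ]
}}

```text
time: 35.3
tool_pos: [385.3, 277.6, 83.9]
tcp_rot: [3.135, -0.013, 1.839]
wrist_force: [3.8, -3.4, -3.4]
opening: 10.1
gripper_force: 44.1
```

Emit:
{"api": "servo_tool", "payload": {
  "plan": [
    {"slide": [0,0,1],"twist": [0,0,0],"claw": 5},
    {"slide": [0,0,2],"twist": [0,0,0],"claw": 5},
    {"slide": [0,0,3],"twist": [0,0,0],"claw": 5},
    {"slide": [0,0,4],"twist": [0,0,0],"claw": 5},
    {"slide": [0,0,5],"twist": [0,0,0],"claw": 5},
    {"slide": [0,0,6],"twist": [0,0,0],"claw": 5},
    {"slide": [0,0,7],"twist": [0,0,0],"claw": 5},
    {"slide": [0,0,7],"twist": [0,0,0],"claw": 5},
    {"slide": [0,0,7],"twist": [0,0,0],"claw": 5}
  ]
}}

```text
time: 36.2
tool_pos: [384.9, 277.5, 77.0]
tcp_rot: [3.136, -0.013, 1.839]
wrist_force: [1.9, -5.0, -1.2]
opening: 10.3
gripper_force: 44.1
```

Emit:
{"api": "servo_tool", "payload": {
  "plan": [
    {"slide": [0,0,1],"twist": [0,0,0],"claw": 5},
    {"slide": [0,0,2],"twist": [0,0,0],"claw": 5},
    {"slide": [0,0,3],"twist": [0,0,0],"claw": 5},
    {"slide": [0,0,3],"twist": [0,0,0],"claw": 5},
    {"slide": [0,0,3],"twist": [0,0,0],"claw": 5}
  ]
}}

```text
time: 36.7
tool_pos: [384.8, 277.6, 74.0]
tcp_rot: [3.136, -0.013, 1.839]
wrist_force: [1.1, -5.5, -1.6]
opening: 10.4
gripper_force: 44.1
```

Run:
```python
from h import *
o=status()
p,d,cp=snap('scene');C=cloud(cp,d);h=cv2.cvtColor(p,cv2.COLOR_RGB2HSV);B=(C[...,:2]-O)@Rm
g=(h[...,0]>60)&(h[...,0]<90)&(h[...,1]>90)&(abs(B[...,1])<100)&(abs(B[...,0])<100)&(C[...,2]>60)
print('slope',np.polyfit(B[g][:,0],C[g][:,2],1))
```

```text
36.7 pos [384.8 277.6  74. ] box [-157.3   11.1] rot [ 3.136 -0.013  1.839] F [ 1.1 -5.5 -1.6] open 10.420461931169253
top knob box [ 103.8 -172.9] 47
scene knob box [ 100.2 -168.6] 83
slope [-1.35566246e-02  8.20655120e+01]
```

Emit:
{"api": "servo_tool", "payload": {
  "plan": [
    {"slide": [0,0,1],"twist": [0,0,0],"claw": 5},
    {"slide": [0,0,2],"twist": [0,0,0],"claw": 5},
    {"slide": [0,0,3],"twist": [0,0,0],"claw": 5},
    {"slide": [0,0,4],"twist": [0,0,0],"claw": 5},
    {"slide": [0,0,4],"twist": [0,0,0],"claw": 5},
    {"slide": [0,0,4],"twist": [0,0,0],"claw": 5}
  ]
}}

```text
time: 37.45
tool_pos: [384.7, 277.5, 70.6]
tcp_rot: [3.136, -0.012, 1.839]
wrist_force: [-1.8, -6.9, 8.4]
opening: 10.6
gripper_force: 45.3
```

Run:
```python
from h import *
cp=vision.camera_params('scene')
def sl(p,d):
    C=cloud(cp,d);h=cv2.cvtColor(p,cv2.COLOR_RGB2HSV);B=(C[...,:2]-O)@Rm
    g=(h[...,0]>60)&(h[...,0]<90)&(h[...,1]>90)&(abs(B[...,1])<100)&(abs(B[...,0])<100)&(C[...,2]>60)
    print('slope',np.polyfit(B[g][:,0],C[g][:,2],1))
z=np.load('scene0.npz');sl(z['p'],z['d']);sl(*vision.snapshot('scene'))
```

```text
slope [1.73104541e-03 8.06963529e+01]
slope [-2.99414173e-03  8.08070523e+01]
```

Emit:
{"api": "servo_tool", "payload": {
  "plan": [
    {"slide": [0,0,0.5],"twist": [0,0,0],"claw": 5},
    {"slide": [0,0,1],"twist": [0,0,0],"claw": 5},
    {"slide": [0,0,1],"twist": [0,0,0],"claw": 5},
    {"slide": [0,0,1],"twist": [0,0,0],"claw": 42},
    {"slide": [0,0,1],"twist": [0,0,0],"claw": 42},
    {"slide": [0,0,1],"twist": [0,0,0],"claw": 42},
    {"slide": [0,0,1],"twist": [0,0,0],"claw": 42},
    {"slide": [0,0,-15],"twist": [0,0,0],"claw": 42},
    {"slide": [0,0,-50],"twist": [0,0,0],"claw": 42},
    {"slide": [0,0,-95],"twist": [0,0,0],"claw": 42},
    {"slide": [0,-20,-140],"twist": [0,0,0],"claw": 42},
    {"slide": [0,-20,-180],"twist": [0,0,0],"claw": 42},
    {"slide": [0,-20,-180],"twist": [0,0,0],"claw": 42},
    {"slide": [0,-20,-180],"twist": [0,0,0],"claw": 42}
  ]
}}

```text
time: 38.9
tool_pos: [366.1, 270.7, 251.4]
tcp_rot: [3.131, -0.014, 1.839]
wrist_force: [-0.2, -0.6, -0.9]
opening: 42.0
gripper_force: 0.0
```

Run:
```python
from h import *
status()
cp=vision.camera_params('scene');p,d=vision.snapshot('scene')
C=cloud(cp,d);h=cv2.cvtColor(p,cv2.COLOR_RGB2HSV);B=(C[...,:2]-O)@Rm
g=(h[...,0]>60)&(h[...,0]<90)&(h[...,1]>90)&(abs(B[...,1])<100)&(abs(B[...,0])<100)&(C[...,2]>60)
print('slope',np.polyfit(B[g][:,0],C[g][:,2],1))
cv2.imwrite('pics/s9.png',cv2.resize(p[60:330,100:360,::-1],None,fx=2.2,fy=2.2))
```

```text
38.9 pos [366.1 270.7 251.4] box [-177.1    9.1] rot [ 3.131 -0.014  1.839] F [-0.2 -0.6 -0.9] open 42.03231625061042
top knob box [ 103.8 -172.7] 47
scene knob box [  99.  -170.4] 116
slope [1.74218659e-03 8.06801667e+01]
```

View pics/s9.png

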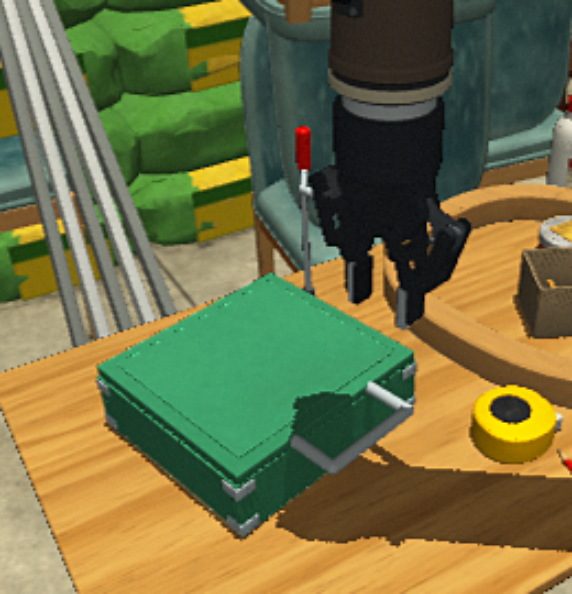

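The crop shows the lid shut (its slope matches the first picture), the knob parked at (303,150), the tape untouched at (513,425) and the gripper clear of everything.

```bash
python3 -c "
from cell import workorder
print(workorder.job_done())"
```

```text
the job is handed in; nothing more can be done
None
```

I handed the job in at about 39 s: the plane is in the front compartment, the prop is back at its parking position, the lid is shut, and I left the tape measure alone.

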